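Shut and lock the access panel of a power-supply case

TASK

Two identical sign-lighting power-supply cases stand on the table; one has its hinged top panel ajar. Without grasping or lifting anything, push that panel fully shut with the fingertips, then set the fingertips in the slot of its round cam fastener and turn it clockwise (seen from above), a quarter turn in all, until it stops and the panel is locked. Leave the other case locked as it is and do not disturb the things lying about.

Things in the scene. Friction and masses are not known exactly. Their poses are not given: they have to be found in the camera images.
- open_case: the case to lock: a grey sheet-metal box fixed to the table, 180 (x) x 190 (y) x 70 mm high without its panel. Origin at the centre of its underside; x points to the hinged rear side, z up; the front side (-x) faces roughly towards the robot.
- open_case_panel (a joint): angle of its hinged top panel (plate 180 x 190 x 6 mm): 0 = fully shut, a hard stop; 0.3 to 0.55 = ajar at the start, front edge up. Hinge line: along the case's y at x = +90 mm, z = 70 mm. The stiff hinge keeps it where it is left; pushing it down at the front edge takes about 2 to 5 N. Shut, its top face is 76 mm above the table.
- open_case_edge (a point): a point on that panel's top face, in the middle of the bare strip (about 35 mm deep) along its front edge, 163 mm from the hinge line, 79 mm in front of the fastener's axis: a place to push the panel down. Axes are the panel's (x to the hinge, z out of its face).
- open_case_slot (a point): centre of that panel's cam fastener, on its axis, level with its rim, 20 mm above the panel's face (96 mm above the table when shut). Dark round dial, 108 mm across, in a fixed collar of 122 mm outer diameter, same height. A slot crosses the dial: 38 mm wide, 108 mm long, closed at both ends by the collar, 18 mm deep, open upwards. Axes turn with the dial: x along the slot, z out of the panel.
- open_case_cam (a joint): how far that fastener is turned, clockwise seen from above: 0 = unlocked, slot along the case's x; pi/2 = locked (hard stop), slot along the case's y, in line with two small raised bars on the panel. Starts at 0 to 0.35, has a drag of about 0.1 N m, stays where it is left. Its tongue under the panel would hit the case if turned before the panel is shut.
- shut_case: the other case, same in size and shape, panel shut and not openable; leave it alone. Origin at the centre of its underside, x to the rear, z up. The two cases may stand either way round, left or right.
- shut_case_cam (a joint): how far the other case's fastener is turned: it starts locked, at pi/2, and must stay so.
- marker_black: black marker pen, 135 mm long, 15 mm thick, lying between the two cases; leave it
- tape_measure: yellow tape measure, 43x73x62 mm, near the front edge of the table; leave it
- driver_red: screwdriver with a red handle, 193 mm long, lying behind the cases; leave it
- pliers_long: long-nose pliers with orange handles, 169 mm long, 15 mm high, on the right; leave them
- hex_keys: hex keys in a holder, 40x88x12 mm, front right; leave them
- g_clamp: small screw clamp with a blue frame, 68x144x15 mm, on the left; leave it
- tape_roll: roll of yellow tape, 91 mm across, 24 mm high, front left; leave it

How it is judged (in metres and radians):
On the way, in this order (a step that is already met when the one before it is completed fails the run):
1. the panel is pushed fully shut while the fastener is still unlocked (value of joint open_case_panel below 0.035 rad and value of joint open_case_cam below 0.7 rad), for 0.2 s.
2. the fastener is turned clockwise to its stop with the panel shut (value of joint open_case_panel below 0.035 rad and value of joint open_case_cam above 1.35 rad), for 0.2 s.
At the end, for the whole second after the job is handed in: the panel is shut (within 0.035 rad of its stop), its fastener is turned to at least 1.35 rad of the 1.57 rad quarter turn, both at rest, and the other case's fastener is still locked (above 1.45 rad) (all of step 2 and value of joint shut_case_cam above 1.45 rad and velocity of joint open_case_cam between -0.05 and 0.05 rad/s and velocity of joint open_case_panel between -0.05 and 0.05 rad/s); the robot touches nothing.
It fails at once if the fastener is turned past 0.8 rad while the panel is not shut (value of joint open_case_cam above 0.8 rad and value of joint open_case_panel above 0.06 rad).
It fails at once if the panel is lifted instead of pushed shut (value of joint open_case_panel above 0.65 rad).
It fails at once if the other case's fastener is turned (value of joint shut_case_cam below 1.4 rad).
It fails at once if a thing lying about is lifted or pushed away (more than 25 mm) (distance of any of marker_black, tape_measure, driver_red, pliers_long, hex_keys, g_clamp, tape_roll from where it was at the start of the episode above 0.025 m).
It also fails if it takes over 51 s, if anything falls off the work surface, if the arm or the gripper's body presses on something with over 40 N, if the wrist force passes 120 N, or if a joint passes its speed limit or range.

ROBOT

A 7-joint arm with a two-finger parallel gripper is mounted at the origin on a cart in front of the work surface, level with it; the furniture and walls round the work are solid. World frame = base frame: x ahead of the robot, y to its left, z up, the work surface at z = 0. Lengths are in mm, angles in rad, forces in N, time in s.
With the tool pointing down it reaches from about 350 to 900 mm from the base axis. Payload 7.2 kg.
Tool frame: the origin (TCP) lies on the mounting face of the last link; the fingertips stand 182 mm ahead of it and the grasp point (between the pads) lies 163 mm ahead of it; z points along the fingers, y is the direction in which the jaws open and shut (so a half turn about z gives the same grasp; the last joint's range is limited). The gripper opens to 88 mm and grips with 3 to 60 N. Pads are 20 mm wide; open, the fingers measure 115 mm over their backs; the gripper's body (75 mm by 178 mm) begins 61 mm behind the grasp point.
Start: joints at [1.227, 0.411, -0.013, 1.596, 0.006, 1.134, -0.082], TCP at [170.184, -601.382, 404.653] pointing down, gripper open.
Joint ranges: [-2.95, 2.95], [-0.29, 1.99], [-1.47, 1.44], [0.14, 2.54], [-1.03, 4.17], [0.13, 1.85], [-2.86, 2.86]. Speed limits (rad/s): [2.39, 2.39, 3.01, 3.01, 3.14, 3.14, 3.14].

INTERFACE

Orientations are given as a unit quaternion [x, y, z, w].
In Python, from rig import env, effector, optics, workorder, sensors gives the robot as it stands. Calls block until the motion is done:
- env.goto(position, orientation): joint-space move of the TCP to a pose.
- env.move_l(position, orientation=None, vel=150, f_stop=None): straight line of the TCP; orientation=None keeps the orientation; vel is the mean speed in mm/s. With f_stop (N) it stops when the force on the tool has changed by that much, and returns True; else False.
- env.set_joints(angles): joint-space move.
- effector.gripper_to(opening, grip_force=None): finger opening in mm; grip_force is the grip in N (None keeps the last); returns when the fingers have stopped.
- env.hold(seconds).
- env.ik(position, orientation): joint angles nearest the present ones, or None.
- optics.read_camera(name): name is "side" or "top" or "wrist"; returns the picture (400x640x3 uint8, red, green, blue); there is no depth.
- optics.get_calibration(name): a dict with "intrinsics" (3x3 intrinsics, pixels), "world_to_cam" (4x4, takes a point from world to camera coordinates). Camera axes: x right, y up, looking along -z (the intrinsics and any distortion apply to the point x, -y, -z); pixel columns grow to the right and rows downward; lengths in mm; the calibration is good to about 2 mm. A picture is of the moment at which its call begins: read the wrist's pose just before it. get_calibration takes no time and is no camera call; for the wrist camera it gives the pose at the moment of the call.
A pose or a line that the arm cannot do raises env.IKError and nothing moves.
- workorder.hand_in(): hands the job in, once; it reports no verdict.
Readings, each from a call of its own:
- sensors.read_clock(): time.
- sensors.read_joints(): joint angles.
- sensors.read_qvel(): joint speeds.
- sensors.read_joint_efforts(): joint torques, N m.
- sensors.read_eef_pos(): TCP position.
- sensors.read_tcp_rot(): TCP orientation.
- sensors.read_wrist_force(): force on the tool from outside, world axes, zero at the start.
- sensors.read_moment(): the same for the moment, N m.
- sensors.read_opening(): finger opening in mm.
Only numpy, scipy, OpenCV 4.12 (cv2) and the standard library are available. Lean on these libraries where they do the work, as an engineer would, in place of code of your own. Each camera call takes 0.05 s, during which the arm holds its last target.

## Working session

There is one attempt and no reset: what is moved stays moved. The work goes in short steps, each a Python script; the robot and the scene stay as the last script left them, time stands still between calls to the robot, and variables do not carry over. Pictures are saved under pics/ and viewed, and the job is handed in when it is done.

```bash
ls; mkdir -p pics
python3 - <<'E'
from rig import env, effector, optics, workorder, sensors
import cv2
for n in ("top","side","wrist"):
    im=optics.read_camera(n); cv2.imwrite(f"pics/{n}0.png",im[:,:,::-1])
    c=optics.get_calibration(n); print(n,c)
print(sensors.read_clock(),sensors.read_eef_pos(),sensors.read_tcp_rot())
E
```

```text
pics
top {'intrinsics': array([[437.70408645,   0.        , 319.26350728],
       [  0.        , 437.70408645, 202.03259551],
       [  0.        ,   0.        ,   1.        ]]), 'world_to_cam': array([[-2.05986507e-02, -9.99778296e-01, -4.36518317e-03,
        -2.45500298e+01],
       [ 9.81565988e-01, -2.10528147e-02,  1.89960498e-01,
        -5.70063616e+02],
       [-1.90010282e-01, -3.71785406e-04,  9.81782030e-01,
        -1.24134193e+03],
       [ 0.00000000e+00,  0.00000000e+00,  0.00000000e+00,
         1.00000000e+00]])}
side {'intrinsics': array([[382.26906779,   0.        , 323.06893007],
       [  0.        , 382.26906779, 195.26822954],
       [  0.        ,   0.        ,   1.        ]]), 'world_to_cam': array([[-8.54002368e-01, -5.20092187e-01,  1.35673366e-02,
         4.60950805e+02],
       [ 2.00791920e-01, -3.05423202e-01,  9.30805711e-01,
        -2.10082032e+02],
       [-4.79960999e-01,  7.97634493e-01,  3.65262447e-01,
        -9.03973511e+02],
       [ 0.00000000e+00,  0.00000000e+00,  0.00000000e+00,
         1.00000000e+00]])}
wrist {'intrinsics': array([[287.22944494,   0.        , 320.39988688],
       [  0.        , 287.22944494, 197.93633576],
       [  0.        ,   0.        ,   1.        ]]), 'world_to_cam': array([[ 2.72615402e-01, -9.62122708e-01, -8.58897324e-04,
        -6.24617763e+02],
       [ 9.28784129e-01,  2.63401743e-01, -2.60728907e-01,
         3.13690528e+01],
       [ 2.51079437e-01,  7.02809855e-02,  9.65411674e-01,
        -3.89689223e+02],
       [ 0.00000000e+00,  0.00000000e+00,  0.00000000e+00,
         1.00000000e+00]])}
0.15 [ 170.14112044 -601.22357656  404.01117998] [ 9.90500255e-01  1.37509504e-01 -1.44034164e-04 -6.00872652e-04]
```

View pics/top0.png

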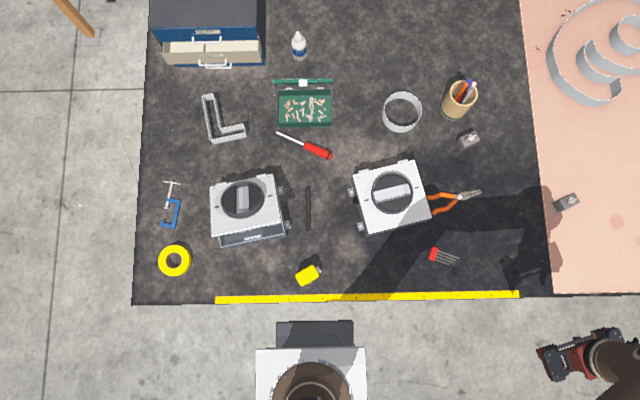

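View pics/side0.png

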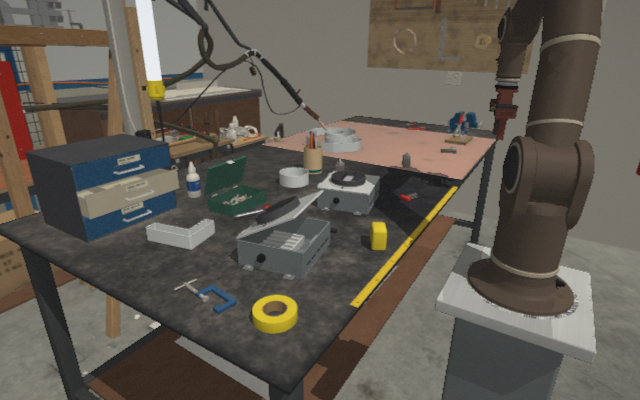

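The left case (around px 245,210 in the top view) has its panel ajar. The right one (390,197) is shut, with its slot along y. I'll zoom in on the left case.

Run:
```python
import cv2
im=cv2.imread("pics/top0.png")[160:260,195:305]
cv2.imwrite("pics/z1.png",cv2.resize(im,None,fx=6,fy=6,interpolation=cv2.INTER_CUBIC)[:600])
im=cv2.imread("pics/side0.png")[180:290,220:350]
cv2.imwrite("pics/z2.png",cv2.resize(im,None,fx=5,fy=5,interpolation=cv2.INTER_CUBIC))
```

```text
(no output)
```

View pics/z1.png

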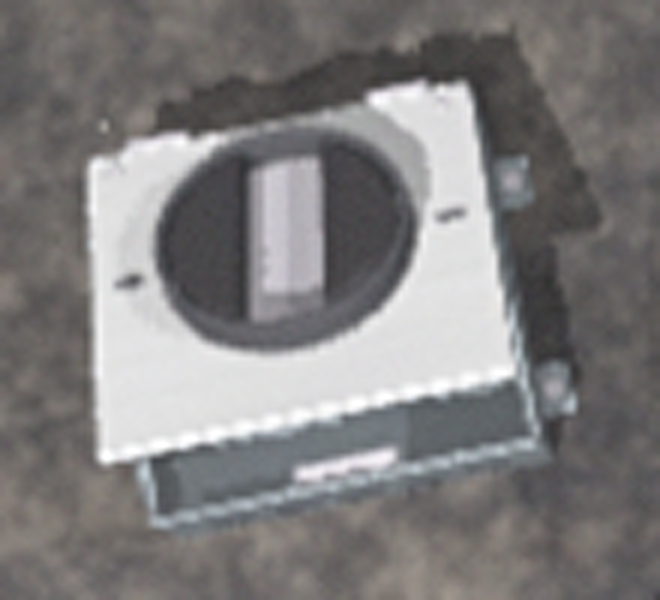

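View pics/z2.png

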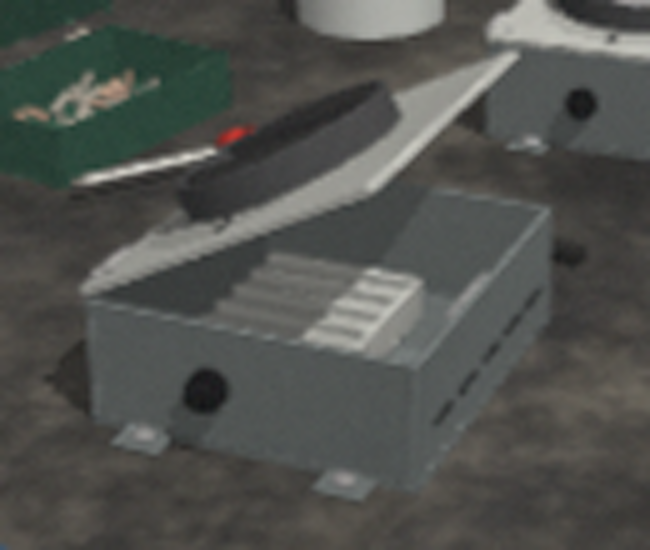

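```bash
cat > h.py <<'E'
import numpy as np
from rig import env, effector, optics, workorder, sensors
def proj(c,P):
    P=np.atleast_2d(P); q=P@c["world_to_cam"][:3,:3].T+c["world_to_cam"][:3,3]
    q=q*[1,-1,-1]; u=q@np.array(c["intrinsics"]).T
    return u[:,:2]/u[:,2:]
def ray(c,px,z):
    R=c["world_to_cam"][:3,:3];t=c["world_to_cam"][:3,3];o=-R.T@t
    d=np.linalg.inv(c["intrinsics"])@[px[0],px[1],1]; d=R.T@(d*[1,-1,-1])
    return o+d*(z-o[2])/d[2]
E
python3 - <<'E'
from h import *
from scipy.optimize import least_squares
ct=optics.get_calibration("top"); cs=optics.get_calibration("side")
T=lambda a:(195+a[0]/6-.4,160+a[1]/6-.4)
S=lambda a:(220+a[0]/5-.4,180+a[1]/5-.4)
# local: ('p',s along from hinge to front,y,h) or ('b',x,y,z)
obs=[(ct,T((90,160)),('p',0,95,6)),(ct,T((468,85)),('p',0,-95,6)),(ct,T((103,460)),('p',180,95,6)),(ct,T((518,377)),('p',180,-95,6)),
(ct,T((152,524)),('b',-90,95,70)),(ct,T((547,450)),('b',-90,-95,70)),
(cs,S((520,55)),('p',180,-95,6)),(cs,S((370,190)),('p',180,95,6)),(cs,S((412,365)),('b',-90,95,70)),(cs,S((550,210)),('b',-90,-95,70)),(cs,S((90,300)),('b',90,95,70)),(cs,S((415,487)),('b',-90,95,0))]
def loc(l,th):
    if l[0]=='b': return np.array(l[1:],float)
    _,s,y,h=l
    return np.array([90-s*np.cos(th)+h*np.sin(th),y,70+s*np.sin(th)+h*np.cos(th)])
def W(l,v):
    c,s=np.cos(v[2]),np.sin(v[2]); p=loc(l,v[3]); return np.array([v[0]+c*p[0]-s*p[1],v[1]+s*p[0]+c*p[1],p[2]])
f=lambda v:np.concatenate([proj(c,W(l,v))[0]-px for c,px,l in obs])
r=least_squares(f,[600,200,0.1,.4],loss="soft_l1",x_scale=[100,100,.1,.1])
print(r.x); print(np.round(r.fun.reshape(-1,2),1) if r.fun.size==24 else 0)
v=r.x
for n,l in dict(edge=('p',163,0,6),slot0=('b',11,0,96),).items(): print(n,W(l,v))
v2=v.copy();v2[3]=0;print(W(('p',163,0,6),v2))
for px in [(250.,206.)]: print(ray(ct,px,76))
np.save("case.npy",v)
# other case and clutter
print("shut",ray(ct,(391,193),96)); print("tape roll",ray(ct,(174,260),24),"tape measure",ray(ct,(307,275),60),"marker",ray(ct,(308,207),7))
E
```

```text
[5.47239031e+02 1.74794063e+02 1.79154645e-01 4.60103771e-01]
[[-0.1 -0.7]
 [ 0.5 -0.7]
 [-0.6 -0.1]
 [-0.3 -0.2]
 [-0.3 -0.2]
 [-1.1 -0.9]
 [ 0.6 -0.2]
 [ 0.6  0.1]
 [ 1.1 -0. ]
 [ 1.4 -1.2]
 [-1.  -1. ]
 [ 0.6  1.2]]
edge [494.70867078 165.28100803 147.75473609]
slot0 [558.06297225 176.75423865  96.        ]
[475.40741874 161.78562238  76.        ]
[557.84857379 165.07288362  76.        ]
shut [ 583.41976073 -243.1940779    96.        ]
tape roll [409.80893246 397.03495191  24.        ] tape measure [356.88277052   2.86657966  60.        ] marker [563.86740896  -1.67202039   7.        ]
```

```bash
cat >> h.py <<'E'
from scipy.spatial.transform import Rotation as Ro
v=np.load("case.npy")
def Q(psi):
    y=np.array([np.cos(psi),np.sin(psi),0]); z=np.array([0,0,-1.]); x=np.cross(y,z)
    return Ro.from_matrix(np.stack([x,y,z],1)).as_quat()
def C(x,y,z):
    c,s=np.cos(v[2]),np.sin(v[2]); return np.array([v[0]+c*x-s*y,v[1]+s*x+c*y,z])
E
python3 - <<'E'
from h import *
for k in (-1,1):
  print("push",k, np.round(env.ik(C(-55,0,350),Q(v[2]+k*np.pi/2)),2))
for cam in (0,.2,.6,1,1.4,1.9):
  for k in (0,np.pi):
    q=env.ik(C(6,0,268),Q(v[2]-cam+k)); print(cam,k, None if q is None else np.round(q,2))
print(sensors.read_clock())
E
```

```text
push -1 [ 0.28  0.43 -0.9   1.87  0.39  1.03 -2.17]
push 1 [ 0.44  0.55 -1.15  1.86  0.56  1.11  0.82]
0 0 [ 0.29  0.71 -0.99  1.79  0.69  1.03 -0.78]
0 3.141592653589793 [ 0.41  0.86 -1.24  1.79  0.89  1.18  2.21]
0.2 0 [ 0.3   0.72 -1.    1.79  0.7   1.03 -0.99]
0.2 3.141592653589793 [ 0.41  0.86 -1.24  1.79  0.89  1.18  2.01]
0.6 0 [ 0.33  0.75 -1.06  1.79  0.74  1.06 -1.43]
0.6 3.141592653589793 [ 0.41  0.86 -1.24  1.79  0.89  1.18  1.61]
1 0 [ 0.24  0.66 -0.9   1.8   0.62  0.99 -1.73]
1 3.141592653589793 [ 0.41  0.86 -1.24  1.79  0.89  1.18  1.21]
1.4 0 [ 0.14  0.6  -0.74  1.8   0.5   0.93 -2.03]
1.4 3.141592653589793 [ 0.32  0.73 -1.04  1.79  0.73  1.05  0.93]
1.9 0 [ 0.07  0.57 -0.62  1.81  0.41  0.9  -2.47]
1.9 3.141592653589793 [ 0.35  0.76 -1.09  1.79  0.77  1.08  0.4 ]
0.15
```

Run:
```python
from h import *
import cv2
q=Q(v[2]+np.pi/2)
env.goto(C(-55,0,405),q)
print(sensors.read_clock(),sensors.read_eef_pos())
effector.gripper_to(0)
im=optics.read_camera("side"); cv2.imwrite("pics/side1.png",im[:,:,::-1])
im=optics.read_camera("wrist"); cv2.imwrite("pics/wrist1.png",im[:,:,::-1])
print(sensors.read_clock(),sensors.read_opening(),sensors.read_wrist_force())
```

```text
3.075 [493.51428595 164.13727176 404.81553776]
4.5167 0.5682483837281346 [ 0.6328161  -0.06211805 -0.28424414]
```

View pics/side1.png

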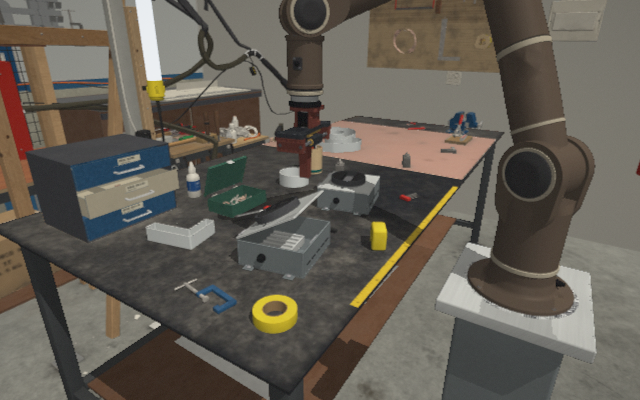

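View pics/wrist1.png

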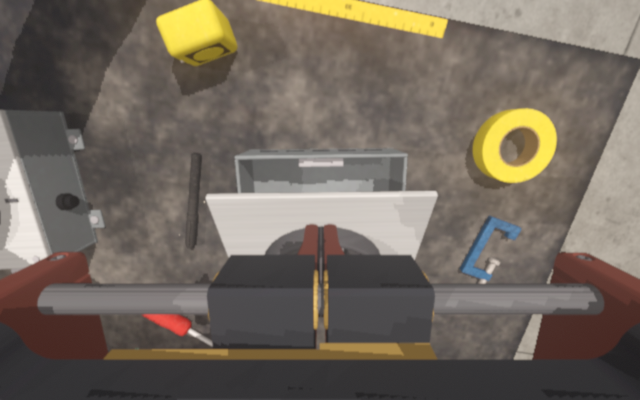

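The panel is still ajar and the closed fingers hang over it, centred at column 320. Now I'll push it down, following the arc.

Run:
```python
from h import *
import cv2
q=Q(v[2]+np.pi/2)
def E(th,dz=0): return C(90-165*np.cos(th)+6*np.sin(th),0,70+165*np.sin(th)+6*np.cos(th)+182+dz)
th0=v[3]
env.move_l(E(th0,12),q,vel=150)
for th in np.linspace(th0-.05,0.02,4):
    env.move_l(E(th),q,vel=50); print(np.round(sensors.read_eef_pos(),1),np.round(sensors.read_wrist_force(),1))
s=env.move_l(E(0,-6),q,vel=15,f_stop=20)
print(s,np.round(sensors.read_eef_pos(),1),np.round(sensors.read_wrist_force(),1))
env.hold(.3)
print(np.round(sensors.read_wrist_force(),1))
im=optics.read_camera("side"); cv2.imwrite("pics/side2.png",im[180:290,220:350,::-1].repeat(5,0).repeat(5,1))
env.move_l(C(-75,0,300),q)
env.move_l(C(-130,0,420),q)
im=optics.read_camera("wrist"); cv2.imwrite("pics/wrist2.png",im[:,:,::-1])
c=optics.get_calibration("wrist"); np.savez("w2.npz",**c)
im=optics.read_camera("side"); cv2.imwrite("pics/side3.png",im[180:290,220:350,::-1].repeat(5,0).repeat(5,1))
im=optics.read_camera("top"); cv2.imwrite("pics/top3.png",im[160:260,195:305,::-1].repeat(6,0).repeat(6,1))
print(sensors.read_clock())
```

```text
[489.2 164.2 323.1] [-0.6 -0.5  0.7]
[481.1 162.8 303. ] [ 0.   0.5 -0.1]
[475.9 161.9 282.2] [ 0.1  0.1 -0.4]
[473.4 161.4 261. ] [0.3 0.1 0.4]
True [473.5 161.7 258.3] [-2.2 -1.5 10.2]
[-1.7 -1.4 10.1]
9.7
```

View pics/side3.png

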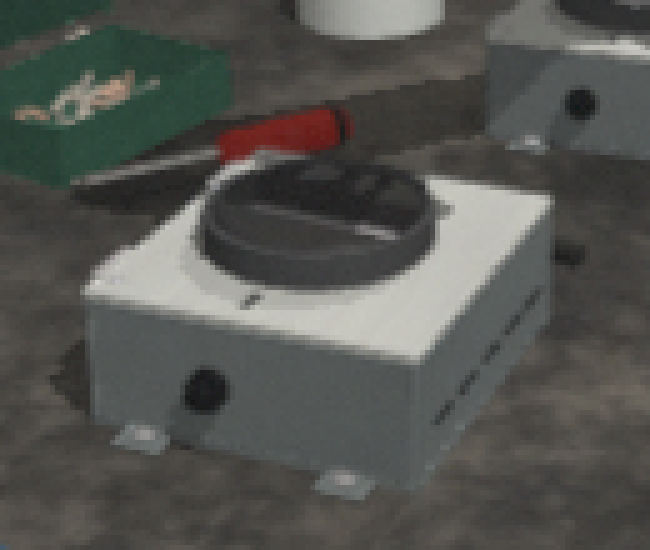

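View pics/wrist2.png

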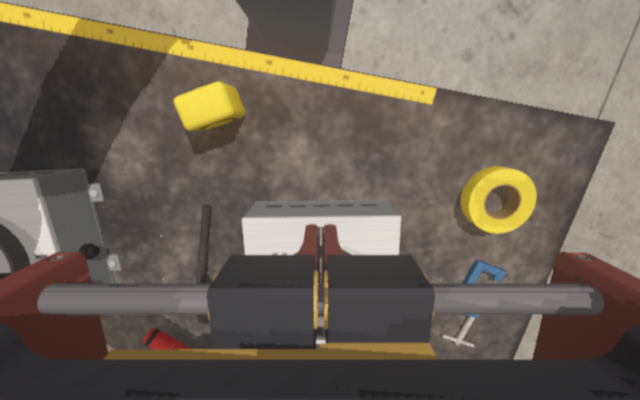

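View pics/top3.png

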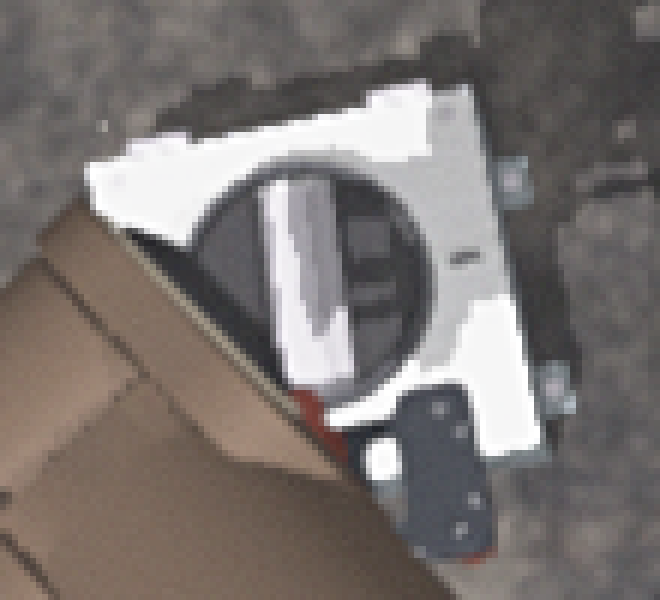

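The panel is shut: contact came at tip z = 76.3, and the lid is flush in the side view. The slot is visible in the top crop from about (297,180) to (320,382). Next I'll measure its centre and yaw.

Run:
```python
from h import *
ct=optics.get_calibration("top")
T=lambda a:(195+a[0]/6-.5,160+a[1]/6-.5)
g=lambda a,z:ray(ct,T(a),z)
for z in (78,96):
    L=g((262,184),z)-g((287,388),z); R=g((331,180),z)-g((355,378),z)
    print(z,np.arctan2(L[1],L[0]),np.arctan2(R[1],R[0]), (g((262,184),z)+g((355,378),z))/2)
print("slot nominal",C(6,0,96), "case yaw",v[2])
# collar circle outer: left~190?, right edge 433, top 155 -> 
print(g((433,280),96),g((310,155),96))
q0=np.array(sensors.read_joints());print(np.round(q0,2))
```

```text
78 0.13316511120279262 0.12695550042441617 [557.0909421  176.76607405  78.        ]
96 0.1331651112027931 0.1269555004244162 [553.7197072  173.68504632  96.        ]
slot nominal [553.14299883 175.86324959  96.        ] case yaw 0.1791546453667096
[552.59050574 114.13630911  96.        ] [615.042422   173.49237477  96.        ]
[ 0.63  0.3  -1.26  1.93  0.32  1.14  0.99]
```

Run:
```python
from h import *
import cv2
c=np.array([553.5,175.4]); psi=0.13+np.pi
P=lambda z:np.array([*c,z+182])
env.goto(P(200),Q(psi)); effector.gripper_to(70)
env.move_l(P(106),Q(psi),vel=150)
f0=sensors.read_wrist_force()
im=optics.read_camera("side"); cv2.imwrite("pics/side4.png",im[150:270,220:370,::-1].repeat(5,0).repeat(5,1))
s=env.move_l(P(85),Q(psi),vel=25,f_stop=8)
print(s,sensors.read_clock(),np.round(sensors.read_eef_pos(),1),np.round(f0,1),np.round(sensors.read_wrist_force(),1),sensors.read_opening(),np.round(sensors.read_joints(),2))
im=optics.read_camera("side"); cv2.imwrite("pics/side5.png",im[150:270,220:370,::-1].repeat(5,0).repeat(5,1))
```

```text
False 13.8 [553.5 175.5 267.1] [ 0.1 -0.2 -0.7] [ 0.2  0.1 -1. ] 70.25696275766862 [ 0.43  0.9  -1.29  1.79  0.93  1.22  2.13]
```

View pics/side5.png

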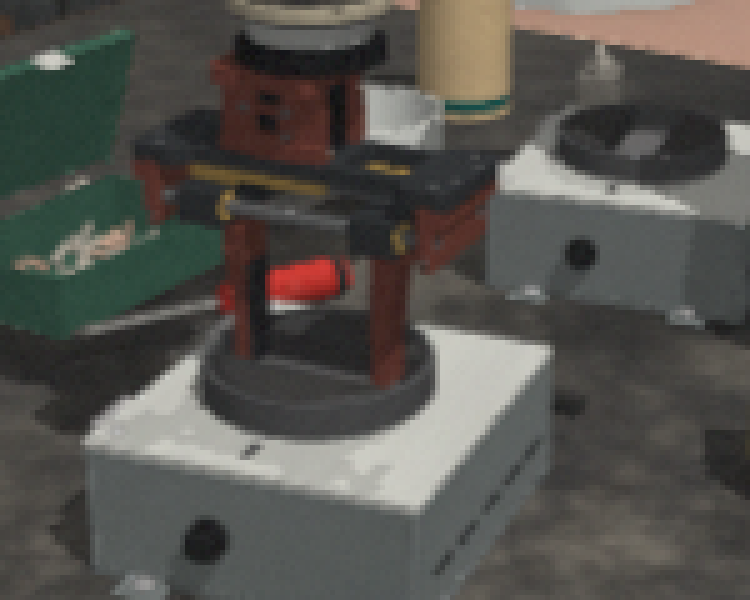

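Both fingertips sit in the slot with no contact force. Now I'll turn clockwise in steps and watch the moment.

Run:
```python
from h import *
import cv2
c=np.array([553.5,175.4]); P=lambda z:np.array([*c,z+182])
psi=0.13+np.pi; end=-1.40-0.15+np.pi
steps=list(np.linspace(psi,end,9)[1:])+list(end-np.array([.04,.08,.12]))
for p in steps:
    env.move_l(P(85),Q(p),vel=40)
    m=sensors.read_moment();f=sensors.read_wrist_force()
    print(round(p-np.pi,2),round(sensors.read_clock(),2),np.round(m,2),np.round(f,1),np.round(sensors.read_eef_pos(),1))
    if p<=end+.01 and abs(m[2])>1.0: break
im=optics.read_camera("side"); cv2.imwrite("pics/side6.png",im[150:270,220:370,::-1].repeat(5,0).repeat(5,1))
```

```text
-0.08 14.21 [ 0.31 -0.02 -0.01] [-0.2  0.9  0.2] [553.4 175.6 267.3]
-0.29 14.57 [ 0.64 -0.06  0.09] [-0.2  2.5  1.8] [553.4 175.8 267.2]
-0.5 14.93 [ 0.69 -0.09  0.06] [0.4 1.8 1.3] [553.3 175.6 267.1]
-0.71 15.28 [ 0.73 -0.07  0.02] [0.3 2.6 0.8] [553.4 175.5 267. ]
-0.92 15.64 [ 0.55 -0.26  0.04] [0.8 2.7 1.5] [553.5 175.3 267. ]
-1.13 16.0 [ 0.22 -0.32 -0.01] [1.3 1.3 0.3] [553.5 175.  266.8]
-1.34 16.36 [ 0.03 -0.15  0.02] [-0.3  0.9  0.6] [553.3 175.  266.7]
-1.55 16.72 [ 0.1  -0.13 -0.02] [-0.2 -0.2  0.1] [553.4 175.3 266.8]
-1.59 16.97 [-0.13 -0.03  1.78] [-1.5 -2.   0.4] [553.1 175.5 266.8]
```

View pics/side6.png

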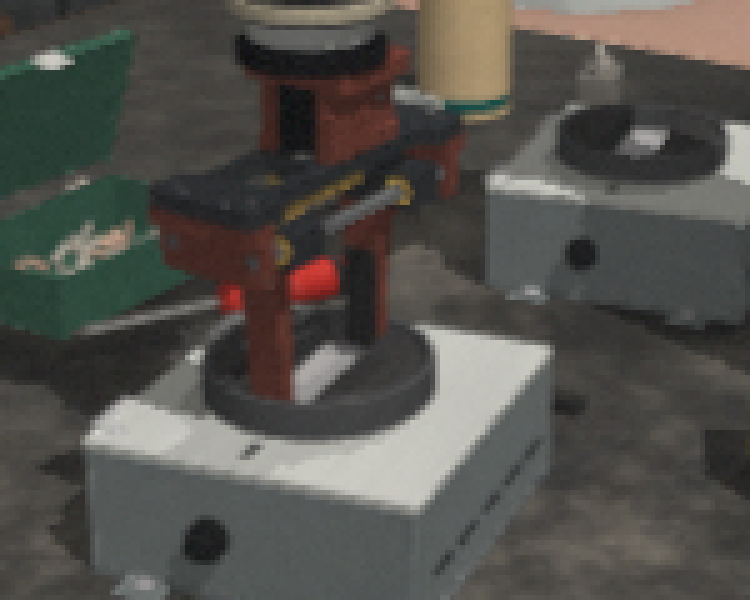

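The moment rose to 1.8 N m, so it's at the hard stop. Now I'll ease off to the slot centre, lift straight out and check.

Run:
```python
from h import *
import cv2
c=np.array([553.5,175.4]); P=lambda z:np.array([*c,z+182])
env.hold(.3)
p=-1.41+np.pi
env.move_l(P(85),Q(p),vel=40); print(np.round(sensors.read_moment(),2),np.round(sensors.read_wrist_force(),1))
env.move_l(P(240),Q(p),vel=120)
env.goto(np.array([430,-150,460]),Q(p))
print(sensors.read_clock(),np.round(sensors.read_wrist_force(),1))
im=optics.read_camera("side"); cv2.imwrite("pics/side7.png",im[:,:,::-1])
im=optics.read_camera("top"); cv2.imwrite("pics/top7.png",im[:,:,::-1]); cv2.imwrite("pics/top7z.png",im[160:260,195:305,::-1].repeat(6,0).repeat(6,1))
```

```text
[ 0.02 -0.18  0.06] [-0.3  0.3 -0.1]
20.4083 [1.2 0.3 0. ]
```

View pics/top7z.png

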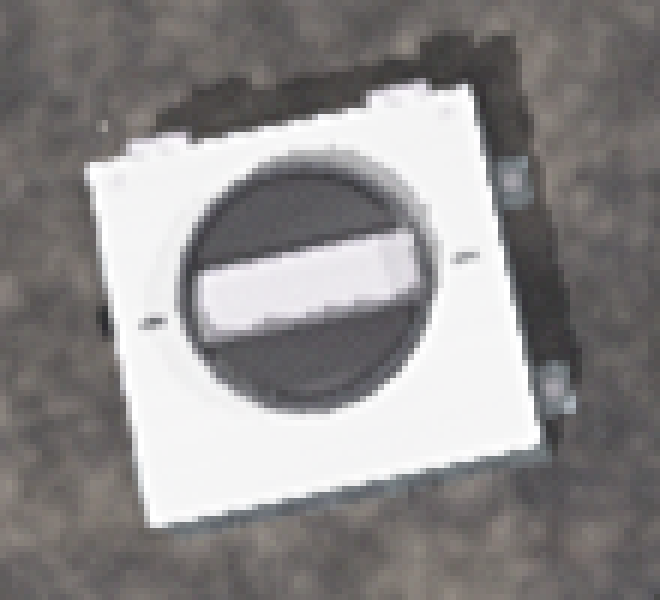

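View pics/side7.png

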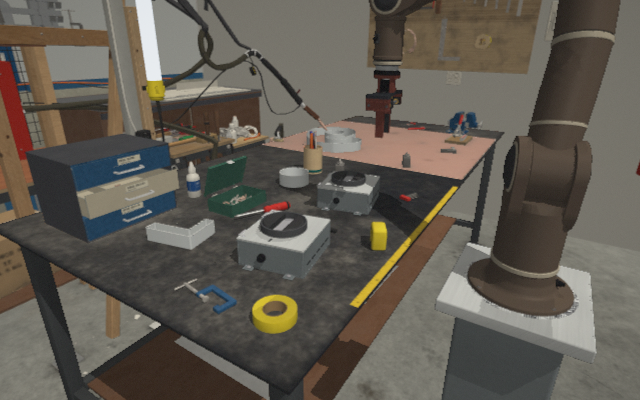

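The slot now lines up with the two bars at (152,321) and (465,257) in the crop. The panel is flush, the loose things are where they were, and the arm is clear.

Run:
```python
from h import *
env.hold(.3); workorder.hand_in(); print(sensors.read_clock())
```

```text
the job is handed in; nothing more can be done
the job is handed in; nothing more can be done
```

The left case's panel is shut and its fastener is turned to the stop. I handed the job in at about 21 s of the 51 s allowed, and `hand_in` reports no verdict.

- **Panel:** I pushed the front edge down with closed fingertips until contact at 76.3 mm above the table, where the shut top face should be at 76 mm. It still looked flush in the top and side views after the arm had moved away.
- **Fastener:** I set both fingertips in the slot with no contact force and turned clockwise. It stopped hard at 1.8 N m, and afterwards the slot lined up with the two raised bars to within about 0.04 rad.
- **Everything else:** In the last side view the other case and the loose things looked undisturbed, judged by eye rather than measured. The arm is clear of everything, with about 1 N on the wrist sensor.

None of my checks failed or disagreed.

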